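Press the coffee and slide its board out over the worktop edge

TASK

Get the coffee ready to be carried out: first push the raised plunger of the French press on the oak board all the way down, while the board still lies wholly on the worktop. Then slide the board, with the press, mug and sugar bowl standing on it, toward you until its long front edge overhangs the worktop's front edge by two fingers' width, about 35 mm, evenly along its length, so that a waiter can get a hand under it. Just push: lift nothing, tip nothing, leave the things round the board where they are.

Things in the scene. Friction and masses are not known exactly. Their poses are not given: they have to be found in the camera images.
- serving_board: oak serving board, 230 mm (its x) by 380 mm (its y, mostly left-right), 18 mm thick, 0.9 kg, loose and flat on the worktop; origin at the centre of its underside; its front is the -x long side, 115 mm from the origin. The worktop's top is z = 0 and its front edge a straight line along world y at x = 0.230. Friction about 0.6: pushing the loaded board takes about 11 N; off-centre pushes turn it
- board_back_left (a point): point on the upper back edge of the board (its +x long side, away from the robot), 115 mm behind its centre and 120 mm to the left (board +y), 18 mm above the worktop. The worktop behind the board is free for at least 80 mm; a wall shelf hangs 565 mm over the worktop, its front at about x = 0.61
- board_back_right (a point): the same, 120 mm to the right of the board's centre (board -y)
- coffee_press: glass French press, 225 mm tall with its plunger down, 0.55 kg, loose within 30 mm of the board's middle; jar 96 mm in diameter, its axis 25 mm from the origin toward the press's +y, at least 50 mm of bare board behind the jar; black handle to the press's -y, up to 74 mm from the origin, roughly toward the robot; origin on the underside. Ignore the other press far off at the back right
- plunger_top (a point): top centre of the black plunger knob (22 mm in diameter, on the jar's axis); it is 225 mm above the press's underside when the plunger is down and rises with the plunger; the board adds 18 mm
- coffee_press_plunger (a joint): how far the plunger is drawn up, m: 0 is fully down, grows upward, starts at 0.04 to 0.07; straight vertical travel. It stays where it is left and takes 6 to 7 N to push down slowly; there is a firm stop at 0
- coffee_mug: cream mug, 0.26 kg, 100 mm tall, 78 mm in diameter, standing loose on the board, about 135 mm left or right of its middle, handle roughly toward the robot; origin on the underside
- sugar_bowl: white bowl, 0.14 kg, 105 mm across and 51 mm tall, standing loose on the board on the other side of the press; origin on the underside. Mug and bowl may stand either way round
- striped_mug: black and white striped mug, 88 mm tall, loose on the worktop left of the board: a bystander
- timer: white kitchen timer, 65 mm across and 54 mm tall, loose on the worktop left behind the board: a bystander
- stirring_spoon: wooden spoon, 338 mm long along its x and 15 mm thick, loose on the worktop at the left: a bystander; origin at its middle

How it is judged:
On the way:
1. the plunger is fully down (within 5 mm) while the board is still wholly on the worktop (value of joint coffee_press_plunger below 0.005 m and world x of each of board_back_left, board_back_right above 0.458 m), for 0.2 s.
At the end, for the whole second after the job is handed in: The board's front edge stands out 20 to 50 mm past the worktop's front edge, so measured 120 mm to the left and to the right of its middle; board flat and at rest; plunger down (within 8 mm); press, mug and bowl upright and at rest on the board (world x of board_back_left between 0.41 and 0.44 m and world x of board_back_right between 0.41 and 0.44 m and angle between serving_board's own z axis and vertical below 0.03 rad and value of joint coffee_press_plunger below 0.008 m and linear speed of each of serving_board, coffee_press, coffee_mug, sugar_bowl below 0.01 m/s and angle between each of coffee_press, coffee_mug, sugar_bowl's own z axis and vertical below 0.05 rad and z of coffee_press in the frame of serving_board between 0.014 and 0.022 m and z of coffee_mug in the frame of serving_board between 0.014 and 0.022 m and z of sugar_bowl in the frame of serving_board between 0.014 and 0.022 m); the robot touches nothing.
It fails at once if the board is pushed out over the edge while the plunger is still up (value of joint coffee_press_plunger above 0.01 m and world x of any of board_back_left, board_back_right below 0.45 m).
It fails at once if the board is lifted or tipped (height (world z) of serving_board above 0.01 m or angle between serving_board's own z axis and vertical above 0.06 rad).
It fails at once if the press, mug or bowl is lifted off the board or tipped (z of any of coffee_press, coffee_mug, sugar_bowl in the frame of serving_board above 0.028 m or angle between any of coffee_press, coffee_mug, sugar_bowl's own z axis and vertical above 0.15 rad).
It fails at once if a bystander (striped mug, timer, wooden spoon) is moved by more than 15 mm (distance of any of striped_mug, timer, stirring_spoon from where it was at the start of the episode above 0.015 m).
It also fails if it takes over 64 s, if anything falls off the work surface, if the arm or the gripper's body presses on something with over 40 N, if the wrist force passes 120 N, or if a joint passes its speed limit or range.

ROBOT

A 7-joint arm with a two-finger parallel gripper is mounted at the origin on a cart in front of the work surface, level with it; the furniture and walls round the work are solid. World frame = base frame: x ahead of the robot, y to its left, z up, the work surface at z = 0. Lengths are in m, angles in rad, forces in N, time in s.
With the tool pointing down it reaches from about 0.4 to 0.875 m from the base axis. Payload 6.5 kg.
Tool frame: the origin (TCP) lies midway between the tips of the shut fingers; the grasp point (between the pads) lies 19 mm behind it (bot.grasp_offset is the distance from the TCP to the grasp point, in m); z points along the fingers, y is the line along which they close (so a half turn about z gives the same grasp; the last joint's range is limited). The gripper opens to 85 mm and grips with 20 to 120 N. Pads are 22 mm wide; open, the fingers measure 114 mm over their backs; the gripper's body (76 mm by 85 mm) begins 54 mm behind the grasp point. The pads swing forward as they close: fully open they stand 13 mm farther back than shut.
Start: joints at [-1.27, 0.536, -0.004, 1.538, 0.003, 1.067, -0.071], TCP at [0.233, 0.607, 0.231] pointing down, gripper open.
Joint ranges: [-2.7, 2.7], [-0.37, 2.16], [-1.27, 1.26], [0.24, 2.4], [-1.31, 4.45], [0.19, 1.91], [-2.76, 2.76]. Speed limits (rad/s): [2.39, 2.39, 3.14, 3.14, 3.14, 3.14, 3.14].

INTERFACE

Orientations are given as [roll, pitch, yaw] about the fixed x, y, z axes, in that order (R = Rz(yaw) Ry(pitch) Rx(roll)).
In Python, from rig import bot gives the robot as it stands.
- The arm moves only by the tool drive_tool, never from a script. Its argument "deltas" is a list of rows, each an object with "gripper": the gripper's target within -1 to 1 (fully open at 1, half-way at 0, shut at -1); "delta_pos": the shift along the tool's x, y, z in cm, a list of three; "twist": the turn about the tool's z in rad. In form: [{"gripper": gripper, "delta_pos": [x, y, z], "twist": twist}, ...]. A call has 1 to 12 rows; each row shifts and turns the commanded pose from where the row before left it, along the tool's axes as they then stand; what a row does not reach is not made up. A row lasts 1/8 s, in which the tool goes at most 62.5 mm and 10.7 degrees, less where a joint would pass 70% of its speed; a pose out of reach is approached as far as the arm can. A call with a gripper value outside its range is refused whole. The fingers move at their own pace and stop on an object; "newtons" is the grip in N (left out, the last holds). Time passes only in rows, so rows that do not move let the fingers close. It gives the time, the measured TCP pose, the force, the opening and the grip force at its end, in the units of the state.
- bot.state(): the state, without advancing time (a new reading comes with each control period).
- bot.capture(name): name is "scene" or "top" or "wrist"; returns (picture, depth): 384x512x3 uint8, red, green, blue; 384x512 float32, m along the optical axis (not along the pixel's ray), 0 where there is no reading.
- bot.camera_params(name): a dict with "fov_y" (degrees; the focal length in pixels is half the picture's height over the tangent of half this angle, whatever the lens; pixels are square), "cx", "cy" (the principal point, pixels), "rvec" (rotation vector, rad) and "tvec" (3), from world to camera coordinates, as OpenCV has them. Camera axes: x right, y down, z forward; pixel columns grow to the right and rows downward; lengths in m; the calibration is good to about 2 mm. A picture is of the moment at which its call begins: read the wrist's pose just before it. camera_params takes no time and is no camera call; for the wrist camera it gives the pose at the moment of the call.
- bot.finish_job(): hands the job in; it is judged then, once.
The state is a dict: "t": time; "joint_pos": joint angles; "dq": joint speeds; "joint_efforts": joint torques, N m; "position": TCP position; "ee_rot": TCP orientation; "contact_force": force on the tool from outside, world axes, zero at the start; "wrist_torque": the same for the moment, N m; "finger_gap": finger opening in m; "grip_force": force on a finger pad.
Only numpy, scipy, OpenCV 4.12 (cv2) and the standard library are available. Lean on these libraries where they do the work, as an engineer would, in place of code of your own. Each camera call takes 0.05 s, during which the arm holds its last target. There are 200 camera calls.

## Working session

There is one attempt and no reset: what is moved stays moved. The work goes in short steps, Python scripts to look and compute and a tool call to move; the robot and the scene stay as the last step left them, time stands still between calls to the robot, and variables do not carry over. Pictures are saved under pics/ and viewed, at most 10 in all, crops included, and the job is handed in when it is done.

Besides the shell and the picture viewer there is one more tool, called after ">>>" in YAML: its name, and indented under it one key for each argument. drive_tool: Moves the arm, as the interface text tells. Its arguments: {"type":"object","properties":{"deltas":{"type":"array"},"newtons":{"type":"number"}},"required":["deltas"]}

```bash
mkdir -p pics; cat > h.py <<'E'
import numpy as np, cv2
from rig import bot
def cam(n):
    p=bot.camera_params(n); R,_=cv2.Rodrigues(np.array(p["rvec"],float)); t=np.array(p["tvec"],float).ravel()
    f=192/np.tan(np.radians(p["fov_y"])/2); return R,t,f,p["cx"],p["cy"]
def grab(n):
    c=cam(n); im,d=bot.capture(n); R,t,f,cx,cy=c
    v,u=np.mgrid[:384,:512]; P=np.stack([(u-cx)/f*d,(v-cy)/f*d,d],-1); W=(P-t)@R
    W[d==0]=np.nan
    return im,d,W,c
def ray(c,u,v,z):
    R,t,f,cx,cy=c; o=-R.T@t; d=R.T@np.array([(u-cx)/f,(v-cy)/f,1]); return o+d*(z-o[2])/d[2]
def save(n,im,s=1.5): cv2.imwrite("pics/"+n,cv2.resize(im[...,::-1],None,fx=s,fy=s))
E
python3 - <<'E'
from h import *
s=bot.state(); print({k:np.round(v,3) for k,v in s.items()})
for n in ("scene","top"):
    im,d,W,c=grab(n); save(n+"0.png",im); np.savez("/tmp/"+n,im=im,W=W); print(n,-c[0].T@c[1],c[2:])
    print(bot.camera_params(n))
E
```

```text
{'t': np.float64(0.0), 'joint_pos': array([-1.27 ,  0.537, -0.004,  1.539,  0.003,  1.067, -0.071]), 'dq': array([-0.   , -0.001, -0.   ,  0.001, -0.001,  0.002,  0.   ]), 'joint_efforts': array([-0.0000e+00, -5.8342e+01,  1.0480e+00, -2.5911e+01,  1.2000e-02,
        1.0000e-02,  0.0000e+00]), 'position': array([0.233, 0.606, 0.23 ]), 'ee_rot': array([-3.14 ,  0.   ,  2.775]), 'contact_force': array([ 0.387, -0.1  ,  0.367]), 'wrist_torque': array([-0.026, -0.031, -0.031]), 'grip_force': np.float64(0.0), 'finger_gap': np.float64(0.085)}
scene [-0.23291147 -0.53837774  0.98913065] (np.float64(414.5775308580452), 247.6276572760053, 190.52563981822712)
{'fov_y': 49.69979057794626, 'cx': 247.6276572760053, 'cy': 190.52563981822712, 'rvec': array([ 2.10975252, -1.05184399,  0.48398145]), 'tvec': array([-0.30675406,  0.38864737,  1.03794651])}
top [ 0.42436714 -0.02343524  1.49806018] (np.float64(435.9487228637922), 251.1720766097967, 199.62894424544746)
{'fov_y': 47.53918672182764, 'cx': 251.1720766097967, 'cy': 199.62894424544746, 'rvec': array([ 2.15484378, -2.20717855,  0.07329162]), 'tvec': array([-0.00294819,  0.53318862,  1.46305236])}
```

View pics/scene0.png

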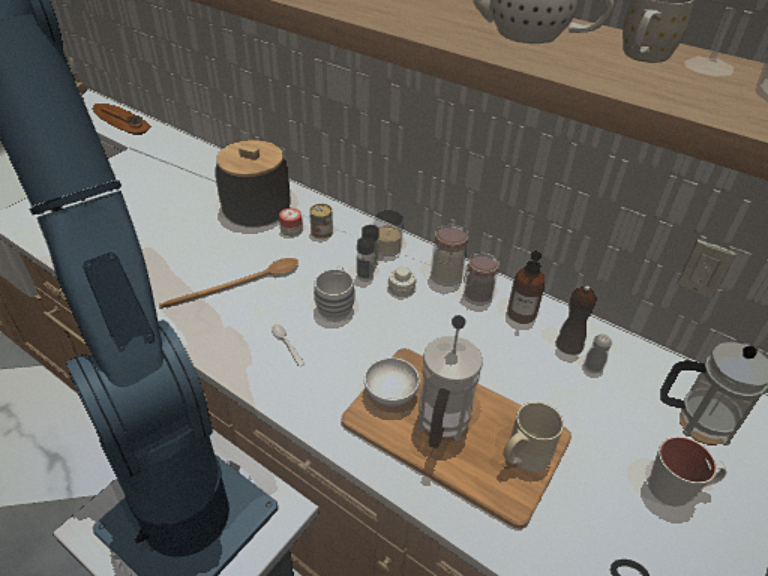

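View pics/top0.png

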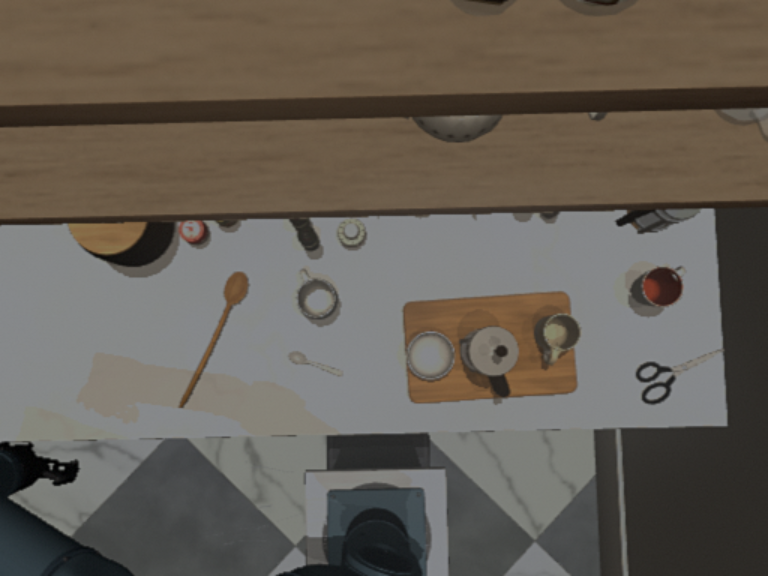

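The scene view shows the knob at about (306,215) native, with the bowl left of the press and the mug right of it. The top view shows the board spanning about (270..385, 195..268) native with the knob at about (334,234). The striped mug, timer and spoon all stand left of the board.

```bash
python3 - <<'E'
from h import *
T=np.load("/tmp/top.npz");S=np.load("/tmp/scene.npz");ct=cam("top");cs=cam("scene")
im=T["im"];W=T["W"]
hsv=cv2.cvtColor(im,cv2.COLOR_RGB2HSV)
m=((hsv[...,1]>90)&(hsv[...,0]<25)).astype(np.uint8); m[:185]=0;m[280:]=0;m[:,:255]=0;m[:,400:]=0
q=np.argwhere(m)[:,::-1]
P=np.array([ray(ct,u,v,.018) for u,v in q])[:,:2]
r=cv2.minAreaRect((P*1000).astype(np.float32)); print("board",r); print(cv2.boxPoints(r).round(1))
dk=[]
for A,c,(u0,v0),n in((T,ct,(334,234),"top"),(S,cs,(306,215),"scene")):
    g=A["im"].max(-1).astype(int)[v0-9:v0+10,u0-9:u0+10]; mm=(g<75).astype(np.uint8)
    k,l,st,ce=cv2.connectedComponentsWithStats(mm); print(n,st.tolist(),ce.round(1).tolist(),)
    j=l[9,9] or 1+np.argmax(st[1:,4]); cc=ce[j]+[u0-9,v0-9]; R,t,f,cx,cy=c
    w=A["W"][v0-9:v0+10,u0-9:u0+10][l==j]; print("knob depth",np.nanmedian(w,0),np.nanmax(w[:,2]))
    o=-R.T@t;d=R.T@np.array([(cc[0]-cx)/f,(cc[1]-cy)/f,1]);dk.append((o,d/np.linalg.norm(d)))
(o1,d1),(o2,d2)=dk
a=np.linalg.lstsq(np.c_[d1,-d2],o2-o1,rcond=None)[0];p1=o1+a[0]*d1;p2=o2+a[1]*d2;print("tri",p1,p2)
# cut heights in scene/top clouds: things above board
for A in(T,S):
    w=A["W"].reshape(-1,3); 
    for lo,hi in((.06,.071),(.1,.125),(.2,.232),(.245,.32)):
        s=w[(w[:,2]>lo)&(w[:,2]<hi)&(w[:,0]>.2)&(w[:,0]<.58)&(w[:,1]<.05)&(w[:,1]>-.42)]
        if len(s): print(lo,len(s),s.min(0).round(3),s.max(0).round(3))
# front edge of worktop
E
```

```text
board ((420.5145263671875, -265.9470520019531), (227.50592041015625, 375.8912658691406), 2.5838623046875)
[[ 298.4  -83.3]
 [ 315.4 -458.8]
 [ 542.6 -448.6]
 [ 525.7  -73.1]]
top [[0, 0, 19, 19, 313], [5, 5, 8, 8, 48]] [[9.0, 9.0], [8.7, 8.9]]
knob depth [ 0.4125869  -0.24399089  0.29147988] 0.29984446757541694
scene [[0, 0, 19, 19, 298], [4, 4, 9, 10, 61], [7, 17, 1, 2, 2]] [[9.1, 9.1], [8.4, 8.2], [7.0, 17.5]]
knob depth [ 0.40726963 -0.24406626  0.29095177] 0.2994564933906129
tri [ 0.41287909 -0.24330909  0.28589027] [ 0.41220204 -0.24226759  0.28570777]
0.06 193 [ 0.336 -0.42   0.06 ] [ 0.483 -0.078  0.071]
0.1 169 [ 0.323 -0.419  0.1  ] [ 0.487 -0.197  0.124]
0.2 717 [ 0.365 -0.293  0.2  ] [ 0.46  -0.197  0.218]
0.245 51 [ 0.404 -0.255  0.282] [ 0.424 -0.235  0.3  ]
0.06 410 [ 0.331 -0.42   0.06 ] [ 0.488 -0.075  0.071]
0.1 520 [ 0.316 -0.42   0.1  ] [ 0.489 -0.2    0.125]
0.2 850 [ 0.363 -0.29   0.2  ] [ 0.459 -0.194  0.231]
0.245 78 [ 0.4   -0.253  0.246] [ 0.418 -0.232  0.299]
```

>>> drive_tool:
  deltas:
    - {"gripper": -1,"delta_pos": [0,0,-4],"twist": -0.137}
    - {"gripper": -1,"delta_pos": [0,0,-4],"twist": -0.137}
    - {"gripper": -1,"delta_pos": [0,0,-4],"twist": -0.137}
    - {"gripper": -1,"delta_pos": [-2.5,-4.6,0],"twist": 0}
    - {"gripper": -1,"delta_pos": [-2.5,-4.6,0],"twist": 0}
    - {"gripper": -1,"delta_pos": [-2.5,-4.6,0],"twist": 0}
    - {"gripper": -1,"delta_pos": [-2.5,-4.6,0],"twist": 0}
    - {"gripper": -1,"delta_pos": [-2.5,-4.6,0],"twist": 0}
    - {"gripper": -1,"delta_pos": [-2.5,-4.6,0],"twist": 0}
    - {"gripper": -1,"delta_pos": [-2.5,-4.6,0],"twist": 0}
    - {"gripper": -1,"delta_pos": [-2.5,-4.6,0],"twist": 0}
    - {"gripper": -1,"delta_pos": [0,0,0],"twist": 0}

```text
t: 1.6
position: [0.4513, 0.2433, 0.3511]
ee_rot: [-3.14, 0.0, -3.106]
contact_force: [-0.3, 0.9, 0.9]
finger_gap: -0.0005
grip_force: 0.0
```

>>> drive_tool:
  deltas:
    - {"gripper": -1,"delta_pos": [0.55,-4.84,0],"twist": 0}
    - {"gripper": -1,"delta_pos": [0.55,-4.84,0],"twist": 0}
    - {"gripper": -1,"delta_pos": [0.55,-4.84,0],"twist": 0}
    - {"gripper": -1,"delta_pos": [0.55,-4.84,0],"twist": 0}
    - {"gripper": -1,"delta_pos": [0.55,-4.84,0],"twist": 0}
    - {"gripper": -1,"delta_pos": [0.55,-4.84,0],"twist": 0}
    - {"gripper": -1,"delta_pos": [0.55,-4.84,0],"twist": 0}
    - {"gripper": -1,"delta_pos": [0.55,-4.84,0],"twist": 0}
    - {"gripper": -1,"delta_pos": [0.55,-4.84,0],"twist": 0}
    - {"gripper": -1,"delta_pos": [0.55,-4.84,0],"twist": 0}
    - {"gripper": -1,"delta_pos": [0,0,0],"twist": 0}

```text
t: 2.98
position: [0.4148, -0.2408, 0.3512]
ee_rot: [-3.14, -0.001, -3.103]
contact_force: [-0.4, 0.6, 0.4]
finger_gap: 0.0002
grip_force: 0.0
```

```bash
python3 - <<'E'
from h import *
print(bot.state()["position"],bot.state()["joint_pos"])
im,d,W,c=grab("wrist"); save("w1.png",im,1); print(-c[0].T@c[1])
w=W.reshape(-1,3); s=w[(w[:,2]>.26)&(w[:,2]<.31)&(abs(w[:,0]-.41)<.05)&(abs(w[:,1]+.24)<.05)]
print(len(s)); 
if len(s): print(np.median(s,0),s.min(0),s.max(0))
E
```

```text
[ 0.4147789  -0.24081621  0.35121888] [-0.0844575   0.12093769  0.57320818  1.84595014 -0.06877285  1.19452192
  2.12024464]
[ 0.33658857 -0.24293027  0.49389131]
552
[ 0.41005549 -0.24209666  0.29199582] [ 0.40165872 -0.25311327  0.28090359] [ 0.42308287 -0.23141528  0.29982377]
```

View pics/w1.png

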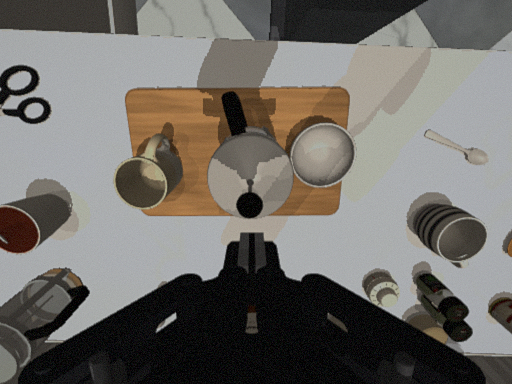

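Wrist view: the knob is at (249,205) with the fingertips at (252,245), at about the offset expected. Measured knob at (0.412, -0.242) agrees with the two-view fix, so I'll press down.

>>> drive_tool:
  deltas:
    - {"gripper": -1,"delta_pos": [0.2,-0.15,2.2],"twist": 0}
    - {"gripper": -1,"delta_pos": [0,0,2.2],"twist": 0}
    - {"gripper": -1,"delta_pos": [0,0,0],"twist": 0}
    - {"gripper": -1,"delta_pos": [0,0,0.6],"twist": 0}
    - {"gripper": -1,"delta_pos": [0,0,0.6],"twist": 0}
    - {"gripper": -1,"delta_pos": [0,0,0.6],"twist": 0}

```text
t: 3.78
position: [0.4147, -0.2395, 0.2901]
ee_rot: [-3.141, 0.002, -3.097]
contact_force: [-0.0, 1.9, 6.7]
finger_gap: -0.0
grip_force: 2.9
```

>>> drive_tool:
  deltas:
    - {"gripper": -1,"delta_pos": [0,0,0.6],"twist": 0}
    - {"gripper": -1,"delta_pos": [0,0,0.6],"twist": 0}
    - {"gripper": -1,"delta_pos": [0,0,0.6],"twist": 0}
    - {"gripper": -1,"delta_pos": [0,0,0.6],"twist": 0}
    - {"gripper": -1,"delta_pos": [0,0,0.6],"twist": 0}
    - {"gripper": -1,"delta_pos": [0,0,0.6],"twist": 0}
    - {"gripper": -1,"delta_pos": [0,0,0],"twist": 0}

```text
t: 4.65
position: [0.4144, -0.2394, 0.2537]
ee_rot: [-3.141, 0.001, -3.097]
contact_force: [1.2, 1.4, 2.0]
finger_gap: 0.0001
grip_force: 1.2
```

>>> drive_tool:
  deltas:
    - {"gripper": -1,"delta_pos": [0,0,0.4],"twist": 0}
    - {"gripper": -1,"delta_pos": [0,0,0.4],"twist": 0}
    - {"gripper": -1,"delta_pos": [0,0,0.2],"twist": 0}
    - {"gripper": -1,"delta_pos": [0,0,0.2],"twist": 0}
    - {"gripper": -1,"delta_pos": [0,0,0],"twist": 0}

```text
t: 5.28
position: [0.4145, -0.2395, 0.2418]
ee_rot: [-3.141, 0.002, -3.097]
contact_force: [0.9, 1.5, 4.3]
finger_gap: 0.0
grip_force: 2.2
```

>>> drive_tool:
  deltas:
    - {"gripper": -1,"delta_pos": [0,0,0.2],"twist": 0}
    - {"gripper": -1,"delta_pos": [0,0,0.1],"twist": 0}
    - {"gripper": -1,"delta_pos": [0,0,0],"twist": 0}
    - {"gripper": -1,"delta_pos": [0,0,0],"twist": 0}

```text
t: 5.78
position: [0.4153, -0.2405, 0.2408]
ee_rot: [-3.141, 0.004, -3.098]
contact_force: [-2.9, 3.2, 21.7]
finger_gap: -0.0001
grip_force: 11.0
```

The plunger sits on its stop (22 N at z≈0.241). I'll lift, then check the gripper's shape and the free space behind the board before going there.

>>> drive_tool:
  deltas:
    - {"gripper": -1,"delta_pos": [0,0,-1.5],"twist": 0}
    - {"gripper": -1,"delta_pos": [0,0,-1.5],"twist": 0.043}
    - {"gripper": -1,"delta_pos": [0,0,0],"twist": 0}

```text
t: 6.15
position: [0.4141, -0.2399, 0.2691]
ee_rot: [-3.141, 0.002, -3.14]
contact_force: [-0.6, -0.0, -0.6]
finger_gap: -0.0004
grip_force: 0.0
```

```bash
python3 - <<'E'
from h import *
S=np.load("/tmp/scene.npz")["W"].reshape(-1,3)
for y in np.arange(-.45,-.0,.05):
    s=S[(S[:,0]>.56)&(S[:,0]<.9)&(S[:,1]>y)&(S[:,1]<y+.05)&(S[:,2]>.02)&(S[:,2]<.3)]
    print(round(y,2),len(s),np.round(s[:,0].min(),3) if len(s) else '', [ (round(lo,2),round(float(q[:,0].min()),3)) for lo in (.02,.08,.14,.2) for q in [s[(s[:,2]>lo)&(s[:,2]<lo+.06)]] if len(q)])
im,d,W,c=grab("scene"); save("s2.png",im[90:350,160:460],2.6)
w=W.reshape(-1,3)
for lo,hi in((.262,.28),(.235,.255),(.31,.34),(.35,.37),(.38,.4),(.41,.43),(.45,.5),(.5,.55)):
    s=w[(w[:,2]>lo)&(w[:,2]<hi)&(abs(w[:,0]-.42)<.2)&(abs(w[:,1]+.24)<.2)]
    if len(s): print(lo,len(s),s.min(0).round(3),s.max(0).round(3))
E
```

```text
-0.45 1553 0.705 [(0.02, 0.705), (0.08, 0.718), (0.14, 0.871), (0.2, 0.873)]
-0.4 1592 0.713 [(0.02, 0.713), (0.08, 0.732), (0.14, 0.732), (0.2, 0.873)]
-0.35 1327 0.73 [(0.02, 0.73), (0.08, 0.73), (0.14, 0.732), (0.2, 0.873)]
-0.3 1203 0.761 [(0.02, 0.761), (0.08, 0.766), (0.14, 0.872), (0.2, 0.873)]
-0.25 1574 0.743 [(0.02, 0.745), (0.08, 0.746), (0.14, 0.743), (0.2, 0.873)]
-0.2 923 0.756 [(0.02, 0.756), (0.08, 0.76), (0.14, 0.872), (0.2, 0.869)]
-0.15 1450 0.733 [(0.02, 0.733), (0.08, 0.734), (0.14, 0.873), (0.2, 0.869)]
-0.1 1135 0.739 [(0.02, 0.739), (0.08, 0.747), (0.14, 0.872), (0.2, 0.873)]
-0.05 1375 0.741 [(0.02, 0.741), (0.08, 0.743), (0.14, 0.872), (0.2, 0.871)]
0.262 23 [ 0.402 -0.251  0.27 ] [ 0.411 -0.225  0.28 ]
0.235 25 [ 0.402 -0.25   0.235] [ 0.418 -0.233  0.242]
0.31 281 [ 0.396 -0.285  0.31 ] [ 0.425 -0.191  0.34 ]
0.35 349 [ 0.393 -0.301  0.35 ] [ 0.427 -0.178  0.37 ]
0.38 84 [ 0.377 -0.28   0.38 ] [ 0.422 -0.198  0.4  ]
0.41 241 [ 0.375 -0.276  0.41 ] [ 0.423 -0.206  0.43 ]
0.45 665 [ 0.372 -0.279  0.45 ] [ 0.434 -0.202  0.5  ]
0.5 791 [ 0.374 -0.277  0.5  ] [ 0.425 -0.206  0.55 ]
```

View pics/s2.png

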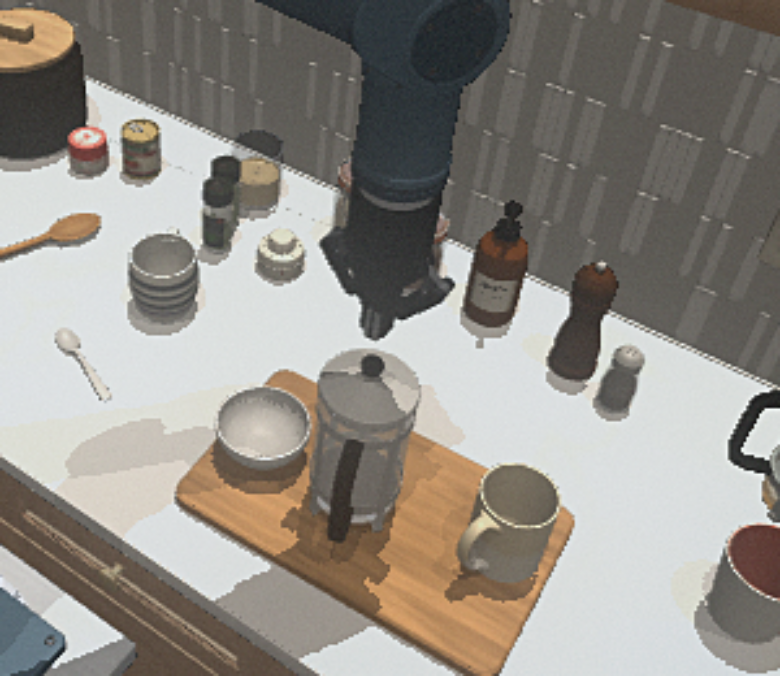

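No camera bracket sticks out of the gripper and the plunger is visibly down. Everything behind the board stands at x > 0.70. Going behind the board with open fingers.

>>> drive_tool:
  deltas:
    - {"gripper": -1,"delta_pos": [-4,-0.8,0],"twist": 0}
    - {"gripper": -1,"delta_pos": [-4,-0.8,0],"twist": 0}
    - {"gripper": 1,"delta_pos": [-4,-0.8,0],"twist": 0}
    - {"gripper": 1,"delta_pos": [0,0,4],"twist": 0}
    - {"gripper": 1,"delta_pos": [-1,0,4],"twist": 0}
    - {"gripper": 1,"delta_pos": [-2.5,0,4],"twist": 0}
    - {"gripper": 1,"delta_pos": [-2.5,0,4],"twist": 0}
    - {"gripper": 1,"delta_pos": [0,0,4],"twist": 0}
    - {"gripper": 1,"delta_pos": [0,0,3],"twist": 0}
    - {"gripper": 1,"delta_pos": [0,0,0],"twist": 0}

```text
t: 7.45
position: [0.591, -0.2622, 0.035]
ee_rot: [3.139, -0.006, -3.14]
contact_force: [0.0, -0.9, 0.2]
finger_gap: 0.0853
grip_force: 0.0
```

```bash
python3 - <<'E'
from h import *
im,d,W,c=grab("top"); save("t3.png",im,1.5); ct=c
hsv=cv2.cvtColor(im,cv2.COLOR_RGB2HSV)
m=((hsv[...,1]>90)&(hsv[...,0]<25)).astype(np.uint8); m[:185]=0;m[280:]=0;m[:,:255]=0;m[:,400:]=0
P=np.array([ray(ct,u,v,.018) for u,v in np.argwhere(m)[:,::-1]])[:,:2]
print(cv2.minAreaRect((P*1000).astype(np.float32)))
w=W.reshape(-1,3); s=w[(w[:,2]>.03)&(w[:,2]<.06)&(abs(w[:,0]-.59)<.05)&(abs(w[:,1]+.26)<.1)]
if len(s): print(len(s),s.min(0),s.max(0))
im,d,W,c=grab("wrist"); w=W.reshape(-1,3); s=w[(w[:,2]>.005)&(w[:,2]<.05)&(abs(w[:,0]-.6)<.05)&(abs(w[:,1]+.26)<.1)]
if len(s): print(len(s),s.min(0),s.max(0))
save("w3.png",im,1)
E
```

```text
((420.4134826660156, -265.97735595703125), (227.34646606445312, 375.83245849609375), 2.5931472778320312)
1 [ 0.58120258 -0.21642583  0.05277812] [ 0.58120258 -0.21642583  0.05277812]
3 [ 0.58843925 -0.30530483  0.04974036] [ 0.59472037 -0.21950037  0.04985719]
```

View pics/w3.png

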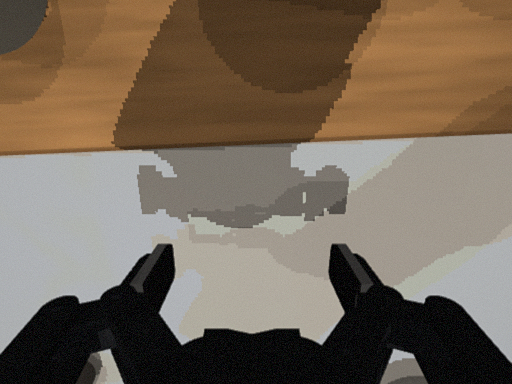

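The wrist view shows both finger tips (170,250) and (335,250) standing behind the board's back edge at row ~145, with clear worktop between. The board hasn't moved.

>>> drive_tool:
  deltas:
    - {"gripper": 1,"delta_pos": [0,-0.3,2],"twist": 0}
    - {"gripper": 1,"delta_pos": [0,0,1.5],"twist": 0}
    - {"gripper": 1,"delta_pos": [0,0,0.6],"twist": 0}
    - {"gripper": 1,"delta_pos": [0,0,0],"twist": 0}
    - {"gripper": 1,"delta_pos": [1.5,0,0],"twist": 0}
    - {"gripper": 1,"delta_pos": [1,0,0],"twist": 0}
    - {"gripper": 1,"delta_pos": [0.5,0,0],"twist": 0}
    - {"gripper": 1,"delta_pos": [0.3,0,0],"twist": 0}
    - {"gripper": 1,"delta_pos": [0,0,0],"twist": 0}

```text
t: 8.68
position: [0.5609, -0.2664, -0.0026]
ee_rot: [-3.142, 0.0, -3.14]
contact_force: [0.1, -0.9, 1.2]
finger_gap: 0.0857
grip_force: 0.0
```

>>> drive_tool:
  deltas:
    - {"gripper": 1,"delta_pos": [0,0,0.4],"twist": 0}
    - {"gripper": 1,"delta_pos": [0.3,0,0],"twist": 0}
    - {"gripper": 1,"delta_pos": [0.4,0,0],"twist": 0}
    - {"gripper": 1,"delta_pos": [0.5,0,0],"twist": 0}
    - {"gripper": 1,"delta_pos": [0.5,0,0],"twist": 0}
    - {"gripper": 1,"delta_pos": [0.5,0,0],"twist": 0}
    - {"gripper": 1,"delta_pos": [0.5,0,0],"twist": 0}

```text
t: 9.55
position: [0.5369, -0.2667, -0.0061]
ee_rot: [-3.139, 0.006, -3.138]
contact_force: [7.3, -1.2, -5.9]
finger_gap: 0.0856
grip_force: 3.9
```

>>> drive_tool:
  deltas:
    - {"gripper": 1,"delta_pos": [0,0,0],"twist": 0}
    - {"gripper": 1,"delta_pos": [0.3,0,0],"twist": 0}
    - {"gripper": 1,"delta_pos": [0.5,0,0],"twist": 0}
    - {"gripper": 1,"delta_pos": [0.5,0,0],"twist": 0}

```text
t: 10.05
position: [0.5241, -0.2669, -0.006]
ee_rot: [-3.139, 0.006, -3.138]
contact_force: [9.0, -1.8, -5.1]
finger_gap: 0.0857
grip_force: 4.1
```

```bash
cat > b.py <<'E'
from h import *
im,d,W,ct=grab("top"); 
hsv=cv2.cvtColor(im,cv2.COLOR_RGB2HSV)
m=((hsv[...,1]>90)&(hsv[...,0]<25)).astype(np.uint8); m[:185]=0;m[300:]=0;m[:,:255]=0;m[:,400:]=0
P=np.array([ray(ct,u,v,.018) for u,v in np.argwhere(m)[:,::-1]])[:,:2]
r=cv2.minAreaRect((P*1000).astype(np.float32)); print(r); save("tb.png",im)
c=np.array(r[0])/1000; a=np.radians(r[2]) if r[2]<45 else np.radians(r[2]-90)
R=np.array([[np.cos(a),-np.sin(a)],[np.sin(a),np.cos(a)]])
print("back left/right",c+R@[.115,.12],c+R@[.115,-.12],"yaw",a)
im,d,W,cs=grab("scene"); w=W.reshape(-1,3)
s=w[(w[:,2]>.19)&(w[:,2]<.235)&(w[:,0]>.2)&(w[:,0]<.5)&(w[:,1]<-.18)&(w[:,1]>-.32)]; print("jar lid",s.min(0),s.max(0)); save("sb.png",im)
g=w[(w[:,2]>.012)&(w[:,2]<.024)&(w[:,0]>.2)&(w[:,0]<.56)&(w[:,1]<-.05)&(w[:,1]>-.47)]
A=np.c_[g[:,:2],np.ones(len(g))]; print("board plane",np.linalg.lstsq(A,g[:,2],rcond=None)[0])
print(bot.state()["contact_force"],bot.state()["position"])
E
python3 b.py
```

```text
((397.75390625, -262.2268371582031), (227.2322540283203, 375.544921875), 0.4379984140396118)
back left/right [ 0.51183321 -0.14135123] [ 0.51366788 -0.38134422] yaw 0.007644514443504584
jar lid [ 0.33975766 -0.29742911  0.19007424] [ 0.49993144 -0.1897202   0.23486486]
board plane [0.00235423 0.00065406 0.01705848]
[ 5.49588146 -1.39093149 -3.05640863] [ 0.52327882 -0.26693642 -0.00597996]
```

Board is square (yaw 0.4°), flat, with its back edge at x≈0.513. It needs about 88 mm more.

>>> drive_tool:
  deltas:
    - {"gripper": 1,"delta_pos": [0.3,0,0],"twist": 0}
    - {"gripper": 1,"delta_pos": [0.5,0,0],"twist": 0}
    - {"gripper": 1,"delta_pos": [0.6,0,0],"twist": 0}
    - {"gripper": 1,"delta_pos": [0.6,0,0],"twist": 0}
    - {"gripper": 1,"delta_pos": [0.6,0,0],"twist": 0}
    - {"gripper": 1,"delta_pos": [0.6,0,0],"twist": 0}
    - {"gripper": 1,"delta_pos": [0.6,0,0],"twist": 0}
    - {"gripper": 1,"delta_pos": [0.6,0,0],"twist": 0}
    - {"gripper": 1,"delta_pos": [0.5,0,0],"twist": 0}
    - {"gripper": 1,"delta_pos": [0.3,0,0],"twist": 0}
    - {"gripper": 1,"delta_pos": [0,0,0],"twist": 0}

```text
t: 11.52
position: [0.472, -0.2667, -0.0059]
ee_rot: [-3.14, 0.006, -3.139]
contact_force: [6.6, 0.4, -4.0]
finger_gap: 0.0854
grip_force: 3.6
```

```bash
python3 b.py
```

```text
((345.8930969238281, -262.610595703125), (375.3084411621094, 226.38638305664062), 89.48424530029297)
back left/right [ 0.46196862 -0.14365063] [ 0.45980826 -0.38364091] yaw -0.009001617642522329
jar lid [ 0.2897389  -0.30482369  0.19000374] [ 0.48792235 -0.18908168  0.23492869]
board plane [0.00102604 0.00119901 0.01779838]
[ 7.05574426 -0.86064021 -3.6432311 ] [ 0.47198757 -0.26675125 -0.00594677]
```

View pics/sb.png

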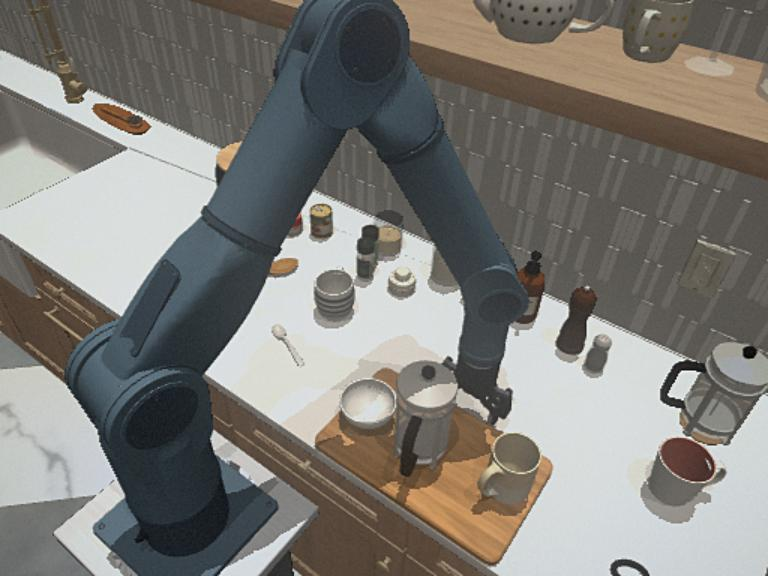

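The scene view shows press, mug and bowl all upright, riding along with the board. There are 36 mm left.

>>> drive_tool:
  deltas:
    - {"gripper": 1,"delta_pos": [0.3,0,0],"twist": 0}
    - {"gripper": 1,"delta_pos": [0.5,0,0],"twist": 0}
    - {"gripper": 1,"delta_pos": [0.6,0,0],"twist": 0}
    - {"gripper": 1,"delta_pos": [0.6,0,0],"twist": 0}
    - {"gripper": 1,"delta_pos": [0.6,0,0],"twist": 0}
    - {"gripper": 1,"delta_pos": [0.5,0,0],"twist": 0}
    - {"gripper": 1,"delta_pos": [0.4,0,0],"twist": 0}
    - {"gripper": 1,"delta_pos": [0.1,0,0],"twist": 0}
    - {"gripper": 1,"delta_pos": [0,0,0],"twist": 0}

```text
t: 12.75
position: [0.4364, -0.267, -0.0059]
ee_rot: [-3.139, 0.006, -3.139]
contact_force: [8.6, 0.6, -5.0]
finger_gap: 0.0856
grip_force: 4.0
```

```bash
python3 b.py
```

```text
((310.45050048828125, -261.9505615234375), (375.66925048828125, 226.95208740234375), 89.94811248779297)
back left/right [ 0.42555913 -0.14205476] [ 0.42534178 -0.38205466] yaw -0.0009056079286814449
jar lid [ 0.25327963 -0.30510344  0.1900042 ] [ 0.45473025 -0.18914984  0.23492317]
board plane [-0.00075907  0.00074378  0.01827508]
[ 8.48788832 -0.51292759 -3.53543335] [ 0.43641897 -0.26705343 -0.00592518]
```

The back edge is at 0.4255 on both sides, on target. I'll back off straight away from the board, then rise.

>>> drive_tool:
  deltas:
    - {"gripper": 1,"delta_pos": [-0.5,0,0],"twist": 0}
    - {"gripper": 1,"delta_pos": [-2,0,0],"twist": 0}
    - {"gripper": 1,"delta_pos": [-3,0,0],"twist": 0}
    - {"gripper": 1,"delta_pos": [-3,0,-1],"twist": 0}
    - {"gripper": 1,"delta_pos": [-2,0,-3],"twist": 0}
    - {"gripper": 1,"delta_pos": [0,0,0],"twist": 0}
    - {"gripper": 1,"delta_pos": [0,0,0],"twist": 0}

```text
t: 13.72
position: [0.5363, -0.2663, 0.0327]
ee_rot: [3.141, -0.002, -3.141]
contact_force: [-0.6, 0.5, -0.1]
finger_gap: 0.0857
grip_force: 0.0
```

```bash
python3 b.py
```

```text
((310.91290283203125, -262.8661193847656), (373.83905029296875, 227.8786163330078), 89.94811248779297)
back left/right [ 0.42602153 -0.14297031] [ 0.42580418 -0.38297022] yaw -0.0009056079286814449
jar lid [ 0.25153187 -0.28704654  0.19004874] [ 0.49981386 -0.19013492  0.23460954]
board plane [-8.93533320e-05  8.91243357e-04  1.81150754e-02]
[ 0.20330303 -0.49734692  0.58811742] [ 0.53589539 -0.26625778  0.03232462]
```

View pics/tb.png

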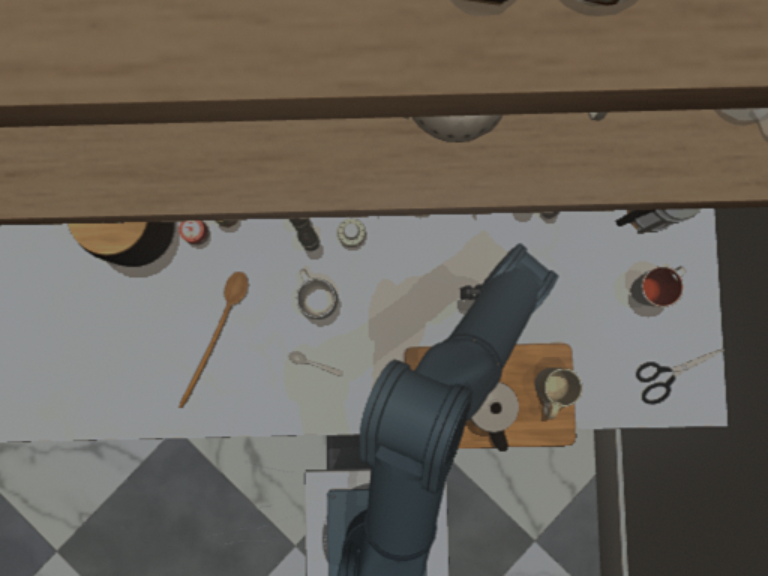

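The top view shows the board's front edge (row ~447) standing out evenly past the worktop edge (row ~430). The gripper is clear behind the board and the bystanders have not moved.

```bash
python3 -c "
from rig import bot
print(bot.finish_job())"
```

```text
the job is handed in; nothing more can be done
None
```

The plunger was pushed down to its stop first, then the board slid forward until its front edge overhung evenly by about 34 mm (both back points at x ≈ 0.426 m); I handed the job in at about 14 s with the gripper clear, but no verdict was returned.

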